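Load the lamp test stand and draw its claws in with the turnbuckle knob

TASK

Get the LED lamp modules ready for their test: put every silver lamp module on the bench upright into a round nest of the test stand, one to a nest, and press each one down until it is fully home. Then turn the large aluminium tension knob, its top going away from the robot, until the turnbuckle has drawn both claws in over the lamps as far as they go. Leave the gears, the stage insert and the other things on the bench where they are.

Things in the scene. Friction and masses are not known exactly. Their poses are not given: they have to be found in the camera images.
- stand: the test stand, fixed to the bench: grey base plate 225 x 270 x 12 mm with four blue round nests, the turnbuckle and two claws. Origin on the bench surface, z up; its x axis runs from the nests towards the turnbuckle (roughly away from the robot), its y axis along the turnbuckle (roughly to the robot's left).
- knob_centre (a point): centre of the tension knob, on the turnbuckle's axis, at x 70, y 0, z 70 mm in the stand frame, same axes. Hub 44 mm in diameter, 40 mm long along y; five round spokes 12 mm thick, 72 deg apart, in the plane y = 0, tips 52 mm from the axis. Free above the hub; beside it bearing posts (y 23 to 31 mm) and the claws' uprights (y 91 to 120 mm), both 82 mm above the bench, and rods at axis height.
- tension_knob (a joint): turn of the large aluminium knob, the turnbuckle's middle body, about stand y, rad: 0 to 10.5, hard stops at both ends; starts at 0 to 1.2. Grows as its top moves along stand +x (away from the robot); draws both claws in 1.6 mm per rad. At 0 one spoke points straight up; at q it leans q from vertical towards +x. Stays where left; friction 0.15 N m: 4 to 5 N on a spoke turns it.
- claw_left (a joint): inward travel of the claw at stand +y, m: 0 out, 0.0168 fully in; driven only by the knob. Its orange lip, 4 mm thick, 31 to 35 mm above the bench, passes both nests of its side, its edge 36 mm from their centres at 0, 19 mm at 0.0168: there it lies over the flanges of lamps fully home; a lamp not pressed home blocks it.
- claw_right (a joint): the same for the claw on the stand's -y side, m; 0 fully out, 0.0168 fully drawn in
- nest0 (a point): centre of the mouth of a round nest, at x -80, y 58, z 28 mm in the stand frame: blue ring, 60 mm inside diameter, 68 mm outside, rim 28 mm above the bench. Inside is a black seat plate held by friction: at first 6 mm below the rim; about 6 N (lamp's weight included) pushes it down 8 mm to its stop, 14 mm below the rim, where it stays.
- nest1 (a point): centre of the mouth of a round nest, at x -5, y 58, z 28 mm in the stand frame: blue ring, 60 mm inside diameter, 68 mm outside, rim 28 mm above the bench. Inside is a black seat plate held by friction: at first 6 mm below the rim; about 6 N (lamp's weight included) pushes it down 8 mm to its stop, 14 mm below the rim, where it stays.
- nest2 (a point): centre of the mouth of a round nest, at x -80, y -58, z 28 mm in the stand frame: blue ring, 60 mm inside diameter, 68 mm outside, rim 28 mm above the bench. Inside is a black seat plate held by friction: at first 6 mm below the rim; about 6 N (lamp's weight included) pushes it down 8 mm to its stop, 14 mm below the rim, where it stays.
- nest3 (a point): centre of the mouth of a round nest, at x -5, y -58, z 28 mm in the stand frame: blue ring, 60 mm inside diameter, 68 mm outside, rim 28 mm above the bench. Inside is a black seat plate held by friction: at first 6 mm below the rim; about 6 N (lamp's weight included) pushes it down 8 mm to its stop, 14 mm below the rim, where it stays.
- lamp0: silver LED lamp module: round flange 54 mm in diameter, 12 mm high, foot bevelled 3 mm, and on it a finned heat sink boss 26 mm in diameter, its flat top at 46 mm; about 0.12 kg. Origin at the centre of the underside, z up through the boss; stands upright on the bench. Fully home in a nest its underside is 14 mm below the rim. May be absent.
- lamp1: silver LED lamp module: round flange 54 mm in diameter, 12 mm high, foot bevelled 3 mm, and on it a finned heat sink boss 26 mm in diameter, its flat top at 46 mm; about 0.12 kg. Origin at the centre of the underside, z up through the boss; stands upright on the bench. Fully home in a nest its underside is 14 mm below the rim. May be absent.
- lamp2: silver LED lamp module: round flange 54 mm in diameter, 12 mm high, foot bevelled 3 mm, and on it a finned heat sink boss 26 mm in diameter, its flat top at 46 mm; about 0.12 kg. Origin at the centre of the underside, z up through the boss; stands upright on the bench. Fully home in a nest its underside is 14 mm below the rim. May be absent.
- lamp3: silver LED lamp module: round flange 54 mm in diameter, 12 mm high, foot bevelled 3 mm, and on it a finned heat sink boss 26 mm in diameter, its flat top at 46 mm; about 0.12 kg. Origin at the centre of the underside, z up through the boss; stands upright on the bench. Fully home in a nest its underside is 14 mm below the rim. May be absent.
- gear_a: polished steel focus gear, 43 mm in diameter, 14 mm high, among the lamps; origin at underside centre; bystander
- gear_b: a second such gear; bystander
- insert: grey plastic stage insert, disc 100 mm in diameter, 5 mm thick; origin at underside centre; bystander
- driver: screwdriver 160 mm long lying along its x; bystander
- objective: brass objective, 26 mm in diameter, 42 mm high; origin at underside centre; bystander
- jar: closed jar, 48 mm in diameter, 60 mm high; origin at underside centre; bystander
- dish: small steel dish, 70 mm in diameter, 25 mm high; origin at underside centre; bystander
There are look-alikes about, which are no part of the job. What is shaped like the lamp0 but brown is not meant.

How it is judged:
On the way, in this order (a step that is already met when the one before it is completed fails the run):
1. every lamp present stands in a nest and is pressed fully home, the claws not yet drawn in (((horizontal distance between lamp0 and nest0 below 0.006 m and z of lamp0 in the frame of nest0 below -0.0118 m and angle between lamp0's own z axis and vertical below 0.12 rad) or (horizontal distance between lamp0 and nest1 below 0.006 m and z of lamp0 in the frame of nest1 below -0.0118 m and angle between lamp0's own z axis and vertical below 0.12 rad) or (horizontal distance between lamp0 and nest2 below 0.006 m and z of lamp0 in the frame of nest2 below -0.0118 m and angle between lamp0's own z axis and vertical below 0.12 rad) or (horizontal distance between lamp0 and nest3 below 0.006 m and z of lamp0 in the frame of nest3 below -0.0118 m and angle between lamp0's own z axis and vertical below 0.12 rad)) and ((horizontal distance between lamp1 and nest0 below 0.006 m and z of lamp1 in the frame of nest0 below -0.0118 m and angle between lamp1's own z axis and vertical below 0.12 rad) or (horizontal distance between lamp1 and nest1 below 0.006 m and z of lamp1 in the frame of nest1 below -0.0118 m and angle between lamp1's own z axis and vertical below 0.12 rad) or (horizontal distance between lamp1 and nest2 below 0.006 m and z of lamp1 in the frame of nest2 below -0.0118 m and angle between lamp1's own z axis and vertical below 0.12 rad) or (horizontal distance between lamp1 and nest3 below 0.006 m and z of lamp1 in the frame of nest3 below -0.0118 m and angle between lamp1's own z axis and vertical below 0.12 rad)) and ((horizontal distance between lamp2 and nest0 below 0.006 m and z of lamp2 in the frame of nest0 below -0.0118 m and angle between lamp2's own z axis and vertical below 0.12 rad) or (horizontal distance between lamp2 and nest1 below 0.006 m and z of lamp2 in the frame of nest1 below -0.0118 m and angle between lamp2's own z axis and vertical below 0.12 rad) or (horizontal distance between lamp2 and nest2 below 0.006 m and z of lamp2 in the frame of nest2 below -0.0118 m and angle between lamp2's own z axis and vertical below 0.12 rad) or (horizontal distance between lamp2 and nest3 below 0.006 m and z of lamp2 in the frame of nest3 below -0.0118 m and angle between lamp2's own z axis and vertical below 0.12 rad)) and ((horizontal distance between lamp3 and nest0 below 0.006 m and z of lamp3 in the frame of nest0 below -0.0118 m and angle between lamp3's own z axis and vertical below 0.12 rad) or (horizontal distance between lamp3 and nest1 below 0.006 m and z of lamp3 in the frame of nest1 below -0.0118 m and angle between lamp3's own z axis and vertical below 0.12 rad) or (horizontal distance between lamp3 and nest2 below 0.006 m and z of lamp3 in the frame of nest2 below -0.0118 m and angle between lamp3's own z axis and vertical below 0.12 rad) or (horizontal distance between lamp3 and nest3 below 0.006 m and z of lamp3 in the frame of nest3 below -0.0118 m and angle between lamp3's own z axis and vertical below 0.12 rad)) and value of joint tension_knob below 6 rad), for 0.2 s.
2. the knob is turned until both claws are drawn in over the lamps (value of joint tension_knob above 9.5 rad and value of joint each of claw_left, claw_right above 0.0145 m), for 0.2 s.
At the end, for the whole second after the job is handed in: Every lamp present is upright (within 7 deg) in a nest (axis within 6 mm of the nest's), fully home (underside at least 11.8 mm below the rim, of 14), at rest; the knob is turned beyond 9.5 rad of 10.5 and both claws are drawn in by more than 14.5 mm of 16.8 (all of step 2 and ((horizontal distance between lamp0 and nest0 below 0.006 m and z of lamp0 in the frame of nest0 below -0.0118 m and angle between lamp0's own z axis and vertical below 0.12 rad) or (horizontal distance between lamp0 and nest1 below 0.006 m and z of lamp0 in the frame of nest1 below -0.0118 m and angle between lamp0's own z axis and vertical below 0.12 rad) or (horizontal distance between lamp0 and nest2 below 0.006 m and z of lamp0 in the frame of nest2 below -0.0118 m and angle between lamp0's own z axis and vertical below 0.12 rad) or (horizontal distance between lamp0 and nest3 below 0.006 m and z of lamp0 in the frame of nest3 below -0.0118 m and angle between lamp0's own z axis and vertical below 0.12 rad)) and ((horizontal distance between lamp1 and nest0 below 0.006 m and z of lamp1 in the frame of nest0 below -0.0118 m and angle between lamp1's own z axis and vertical below 0.12 rad) or (horizontal distance between lamp1 and nest1 below 0.006 m and z of lamp1 in the frame of nest1 below -0.0118 m and angle between lamp1's own z axis and vertical below 0.12 rad) or (horizontal distance between lamp1 and nest2 below 0.006 m and z of lamp1 in the frame of nest2 below -0.0118 m and angle between lamp1's own z axis and vertical below 0.12 rad) or (horizontal distance between lamp1 and nest3 below 0.006 m and z of lamp1 in the frame of nest3 below -0.0118 m and angle between lamp1's own z axis and vertical below 0.12 rad)) and ((horizontal distance between lamp2 and nest0 below 0.006 m and z of lamp2 in the frame of nest0 below -0.0118 m and angle between lamp2's own z axis and vertical below 0.12 rad) or (horizontal distance between lamp2 and nest1 below 0.006 m and z of lamp2 in the frame of nest1 below -0.0118 m and angle between lamp2's own z axis and vertical below 0.12 rad) or (horizontal distance between lamp2 and nest2 below 0.006 m and z of lamp2 in the frame of nest2 below -0.0118 m and angle between lamp2's own z axis and vertical below 0.12 rad) or (horizontal distance between lamp2 and nest3 below 0.006 m and z of lamp2 in the frame of nest3 below -0.0118 m and angle between lamp2's own z axis and vertical below 0.12 rad)) and ((horizontal distance between lamp3 and nest0 below 0.006 m and z of lamp3 in the frame of nest0 below -0.0118 m and angle between lamp3's own z axis and vertical below 0.12 rad) or (horizontal distance between lamp3 and nest1 below 0.006 m and z of lamp3 in the frame of nest1 below -0.0118 m and angle between lamp3's own z axis and vertical below 0.12 rad) or (horizontal distance between lamp3 and nest2 below 0.006 m and z of lamp3 in the frame of nest2 below -0.0118 m and angle between lamp3's own z axis and vertical below 0.12 rad) or (horizontal distance between lamp3 and nest3 below 0.006 m and z of lamp3 in the frame of nest3 below -0.0118 m and angle between lamp3's own z axis and vertical below 0.12 rad)) and linear speed of each of lamp0, lamp1, lamp2, lamp3 below 0.02 m/s and velocity of joint tension_knob below 0.05 rad/s); the robot touches nothing.
It fails at once if a gear, the insert, the screwdriver, the objective, the jar or the dish is moved more than 5 cm or knocked over (distance of any of gear_a, gear_b, insert, driver, objective, jar, dish from where it was at the start of the episode above 0.05 m or angle between any of objective, jar's own z axis and vertical above 0.7 rad).
Of lamp0, lamp1, lamp2, lamp3 only 3 to 4 are there at a start; the rules pass over those that are not, and their reading is None.
At some moment in a run one of lamp0, lamp1, lamp2, lamp3 may be knocked a few centimetres aside while the robot is not near it.
Once in a run the grip may slacken for a moment while it holds something.
It also fails if it takes over 208 s, if anything falls off the work surface, if the arm or the gripper's body presses on something with over 40 N, if the wrist force passes 120 N, or if a joint passes its speed limit or range.

ROBOT

A 7-joint arm with a two-finger parallel gripper is mounted at the origin on the work surface. World frame = base frame: x ahead of the robot, y to its left, z up, the work surface at z = 0. Lengths are in m, angles in rad, forces in N, time in s.
With the tool pointing down it reaches from about 0.4 to 0.9 m from the base axis. Payload 5.5 kg.
Tool frame: the origin (TCP) lies midway between the tips of the shut fingers; the grasp point (between the pads) lies 19 mm behind it (manip.grip_depth is the distance from the TCP to the grasp point, in m); z points along the fingers, y is the line along which they close (so a half turn about z gives the same grasp; the last joint's range is limited). The gripper opens to 92 mm and grips with 3 to 60 N. Pads are 19 mm wide; open, the fingers measure 130 mm over their backs; the gripper's body (75 mm by 190 mm) begins 47 mm behind the grasp point.
Start: joints at [-0.901, 0.501, -0.427, 1.55, 0.221, 1.138, -0.21], TCP at [0.257, 0.597, 0.227] pointing down, gripper open.
Joint ranges: [-2.88, 2.88], [-0.31, 2.03], [-1.54, 1.56], [0.2, 2.42], [-1.41, 4.55], [0.19, 2.02], [-2.57, 2.57]. Speed limits (rad/s): [2.57, 2.57, 3.14, 3.14, 3.14, 3.14, 3.14].

INTERFACE

Orientations are given as a unit quaternion [x, y, z, w].
In Python, from bench import manip, effector, viewer gives the robot as it stands. Calls block until the motion is done:
- manip.move_pose(position, orientation): joint-space move of the TCP to a pose.
- manip.servo_line(position, ori=None, vel=0.15): straight line of the TCP; ori=None keeps the orientation; vel is the mean speed in m/s.
- manip.movej(angles): joint-space move.
- effector.open_jaws() and effector.close(f_grip=None): open the fingers fully, or close them until they stop; f_grip is the grip in N (None keeps the last).
- manip.sleep(seconds).
- manip.solve_ik(position, orientation): joint angles nearest the present ones, or None.
- viewer.get_image(name): name is "scene" or "top" or "wrist"; returns the picture (384x512x3 uint8, red, green, blue); there is no depth.
- viewer.get_calibration(name): a dict with "vfov" (degrees; the focal length in pixels is half the picture's height over the tangent of half this angle, whatever the lens; pixels are square), "cx", "cy" (the principal point, pixels), "eye" and "attitude" of the camera in the world. Camera axes: x right, y down, z forward; pixel columns grow to the right and rows downward; lengths in m; the calibration is good to about 2 mm. A picture is of the moment at which its call begins: read the wrist's pose just before it. get_calibration takes no time and is no camera call; for the wrist camera it gives the pose at the moment of the call.
A pose or a line that the arm cannot do raises manip.PlanningError and nothing moves.
- manip.hand_in(): hands the job in; it is judged then, once.
Readings, each from a call of its own:
- manip.current_clock(): time.
- manip.current_q(): joint angles.
- manip.current_joint_velocities(): joint speeds.
- manip.current_tau(): joint torques, N m.
- manip.current_tool_pos(): TCP position.
- manip.current_tcp_rot(): TCP orientation.
- manip.current_force(): force on the tool from outside, world axes, zero at the start.
- manip.current_wrist_torque(): the same for the moment, N m.
- manip.current_finger_gap(): finger opening in m.
- manip.current_gripper_force(): force on a finger pad.
Only numpy, scipy, OpenCV 4.12 (cv2) and the standard library are available. Lean on these libraries where they do the work, as an engineer would, in place of code of your own. Each camera call takes 0.05 s, during which the arm holds its last target. There are 200 camera calls.

## Working session

There is one attempt and no reset: what is moved stays moved. The work goes in short steps, each a Python script; the robot and the scene stay as the last script left them, time stands still between calls to the robot, and variables do not carry over. Pictures are saved under pics/ and viewed, at most 14 in all, crops included, and the job is handed in when it is done.

```bash
mkdir -p pics; ls; python3 - <<'E'
from bench import manip, effector, viewer
import cv2
for n in ("scene","top","wrist"):
    im=viewer.get_image(n); cv2.imwrite(f"pics/{n}0.png",im[:,:,::-1]); c=viewer.get_calibration(n); print(n,c)
print(manip.current_clock(), manip.current_tcp_rot(),manip.grip_depth)
E
```

```text
pics
scene {'vfov': 56.74404588978376, 'cx': 262.78060849592543, 'cy': 187.51404245698487, 'eye': array([1.2049017 , 0.01242542, 1.0961066 ]), 'attitude': array([ 0.68387203,  0.68116182, -0.18242149, -0.18724322])}
top {'vfov': 44.69425894291682, 'cx': 250.2978124030992, 'cy': 196.61425424683827, 'eye': array([0.41011359, 0.02508532, 1.34354877]), 'attitude': array([ 0.71088009, -0.70005573,  0.04765267, -0.04796556])}
wrist {'vfov': 61.46778765519625, 'cx': 254.72082137229967, 'cy': 194.00676986672812, 'eye': array([0.1945208 , 0.62289352, 0.38308852]), 'attitude': array([0.82827752, 0.54504967, 0.07068476, 0.10899942])}
0.15 [ 2.01982305e-01  9.79388906e-01 -7.00436431e-04 -1.67088917e-04] 0.0188
```

View pics/top0.png

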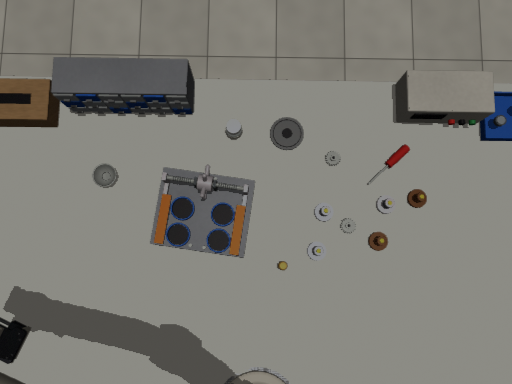

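View pics/scene0.png

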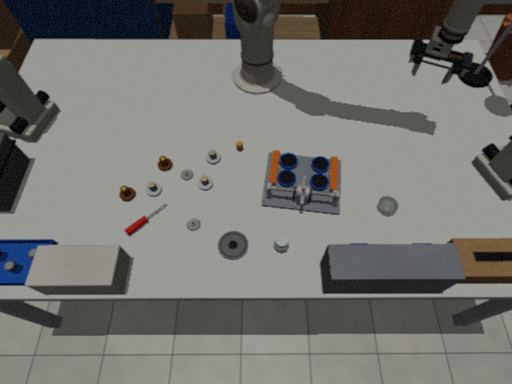

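Top view: silver lamp candidates are at (323,212), (315,251) and (386,204). The look-alikes are brown lamps at (417,198) and (378,241), gears at (333,158) and (348,226), and the brass objective at (282,266). By the description I choose the three silver ones. The stand is around (203,213). Next I check with a close crop and locate everything.

```bash
cat > h.py <<'E'
from bench import manip, effector, viewer
import numpy as np, cv2
from scipy.spatial.transform import Rotation as R
def ray(n_or_c, px, z):
    c=n_or_c if isinstance(n_or_c,dict) else viewer.get_calibration(n_or_c)
    f=192/np.tan(np.radians(c['vfov']/2)); px=np.atleast_2d(np.asarray(px,float))
    d=np.c_[(px[:,0]-c['cx'])/f,(px[:,1]-c['cy'])/f,np.ones(len(px))]
    d=R.from_quat(c['attitude']).apply(d); e=np.asarray(c['eye'])
    return (e+d*((z-e[2])/d[:,2])[:,None])[:,:2]
def proj(c,P):
    f=192/np.tan(np.radians(c['vfov']/2))
    d=R.from_quat(c['attitude']).inv().apply(np.atleast_2d(P)-np.asarray(c['eye']))
    return np.c_[d[:,0]/d[:,2]*f+c['cx'],d[:,1]/d[:,2]*f+c['cy']]
def down(yaw):  # tool z down, tool y (closing line) at angle yaw+90deg about world z
    return (R.from_euler('z',yaw)*R.from_quat([1,0,0,0])).as_quat()
def snap(n,name=None):
    c=viewer.get_calibration(n); im=viewer.get_image(n)
    if name: cv2.imwrite(f'pics/{name}.png',im[:,:,::-1])
    return im,c
def blobs(m,amin=8):
    n,l,s,ce=cv2.connectedComponentsWithStats(m.astype(np.uint8))
    return [(ce[i],s[i]) for i in range(1,n) if s[i,4]>=amin]
E
python3 - <<'E'
from h import *
im=cv2.imread('pics/top0.png'); hsv=cv2.cvtColor(im,cv2.COLOR_BGR2HSV)
b=cv2.inRange(hsv,(105,120,40),(130,255,255)); b[:155]=0; b[:, :145]=0;b[:,260:]=0
for c,s in blobs(b): print('blue',c,s,ray('top',c,.028))
y=cv2.inRange(hsv,(18,60,90),(38,255,255)); y[:140]=0; y[290:]=0
for c,s in blobs(y,3): print('yel',c,s,ray('top',c,.046))
cv2.imwrite('pics/crop.png',np.hstack([cv2.resize(im[145:265,145:265],(480,480),interpolation=2)[:, :400],cv2.resize(im[140:280,300:430],(390,420),interpolation=2)[:,:390].repeat(1,0)] if 0 else [cv2.resize(im[140:280,140:270],(390,420),interpolation=2),cv2.resize(im[140:280,300:430],(390,420),interpolation=2)]))
E
```

```text
blue [182.02362205 207.8976378 ] [170 197  24  23 127] [[0.5539948  0.21995969]]
blue [221.91964286 213.92857143] [211 203  24  23 112] [[0.53857761 0.10654274]]
blue [177.47863248 234.46153846] [166 223  24  23 117] [[0.4787055 0.2301041]]
blue [217.91588785 240.48598131] [207 229  24  24 107] [[0.4635746 0.1160195]]
yel [421.44444444 196.11111111] [419 194   5   5  18] [[ 0.59558692 -0.45294222]]
yel [389.5625 202.25  ] [388 200   4   5  16] [[ 0.576854   -0.36308047]]
yel [325.58823529 210.11764706] [324 208   4   5  17] [[ 0.5519535  -0.18383181]]
yel [381.56521739 240.08695652] [379 238   6   5  23] [[ 0.47088952 -0.33830141]]
yel [318.  250.5] [316 249   5   4  16] [[ 0.4395367  -0.16216112]]
yel [282.86440678 265.15254237] [279 261   9   9  59] [[ 0.39802725 -0.06540607]]
```

View pics/crop.png

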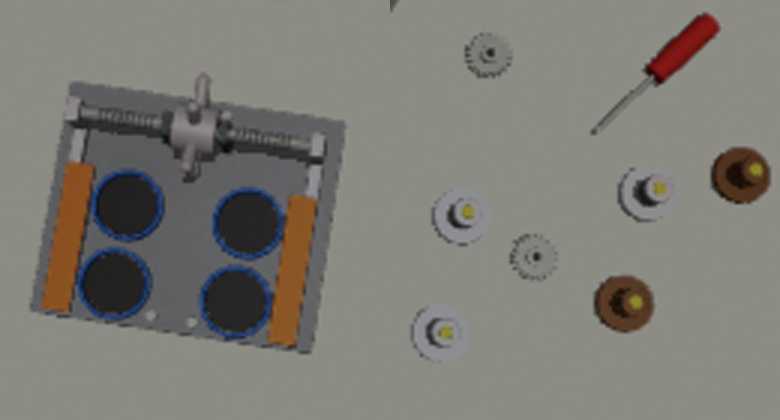

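The crop confirms three silver lamps with white flanges; the other two are clearly brown. The four nests are found, with the stand yawed about -0.13 rad. I'll refine this with the wrist camera.

```bash
cat >> h.py <<'E'
NL=np.array([[-80,58],[-5,58],[-80,-58],[-5,-58]])/1000
def fitstand(px,c,guess):
    P=ray(c,px,.028); W=[];N=[]
    for n,g in zip(NL,guess):
        d=np.linalg.norm(P-g,axis=1)
        if d.min()<.03: W.append(P[d.argmin()]);N.append(n)
    W=np.array(W);N=np.array(N); w=W-W.mean(0);n=N-N.mean(0)
    th=np.arctan2((n[:,0]*w[:,1]-n[:,1]*w[:,0]).sum(),(n*w).sum())
    M=np.array([[np.cos(th),-np.sin(th)],[np.sin(th),np.cos(th)]]); o=W.mean(0)-M@N.mean(0)
    return o,th,np.linalg.norm(W-(N@M.T+o),axis=1)
def rings(im):
    hsv=cv2.cvtColor(im,cv2.COLOR_RGB2HSV); b=cv2.inRange(hsv,(105,110,35),(130,255,255))
    out=[]
    for ct in cv2.findContours(b,cv2.RETR_EXTERNAL,cv2.CHAIN_APPROX_NONE)[0]:
        if len(ct)>60:
            e=cv2.fitEllipse(cv2.convexHull(ct)); out.append(e[0])
    return np.array(out)
def lamps(im,c):
    """yellow LED centres whose surrounding flange is white: world xy at z=.046, flag"""
    hsv=cv2.cvtColor(im,cv2.COLOR_RGB2HSV); y=cv2.inRange(hsv,(18,80,90),(38,255,255)); out=[]
    for ce,s in blobs(y,20):
        p=ray(c,ce,.046)[0]; a=np.arange(0,6.28,.2)
        q=proj(c,np.c_[p[0]+.021*np.cos(a),p[1]+.021*np.sin(a),0*a+.012]).round().astype(int)
        q=q[(q[:,0]>=0)&(q[:,0]<512)&(q[:,1]>=0)&(q[:,1]<384)]
        if len(q)<16: continue
        v=hsv[q[:,1],q[:,0]]; out.append((p,float(np.median(v[:,1])),float(np.median(v[:,2])),ce,int(s[4])))
    return out
E
python3 - <<'E'
from h import *
g=[(.4787,.230),(.554,.220),(.4636,.116),(.5386,.1065)]
manip.move_pose([.50,.17,.26],down(np.pi-.13))
im,c=snap('wrist','w_stand'); o,th,r=fitstand(rings(im),c,g); print('stand',o,th,r)
manip.move_pose([.51,-.24,.30],down(np.pi-.13))
im,c=snap('wrist','w_lamps')
for l in lamps(im,c): print(l)
print(manip.current_q(),manip.current_clock())
E
python3 -c "
import cv2,numpy as np
cv2.imwrite('pics/both.png',cv2.resize(np.vstack([cv2.imread('pics/w_stand.png'),cv2.imread('pics/w_lamps.png')]),(400,600),interpolation=3))"
```

```text
stand [0.54902488 0.16179391] -0.133318155139742 [0.00088712 0.0009873  0.00081947 0.00101158]
(array([ 0.39764044, -0.07034352]), 17.0, 192.0, array([384.50295858,  50.48816568]), 338)
(array([ 0.43902689, -0.16406877]), 11.5, 99.0, array([308.14457831,  97.40963855]), 83)
(array([ 0.46944509, -0.33936766]), 180.0, 110.0, array([171.6344086 , 140.80645161]), 93)
(array([ 0.55087681, -0.18532524]), 9.5, 97.5, array([299.22535211, 187.87323944]), 71)
(array([ 0.5756291 , -0.36428636]), 9.0, 192.0, array([168.6557377 , 221.98360656]), 61)
(array([ 0.59430579, -0.45463622]), 194.0, 86.0, array([106.56      , 242.65333333]), 75)
(array([ 0.63959911, -0.53290853]), 61.0, 43.0, array([ 60.35652174, 278.62608696]), 115)
[ 0.46705007  0.25258452 -0.09431727  1.69412272  0.02438658  1.19634913
  1.81059363] 3.5667
```

View pics/both.png

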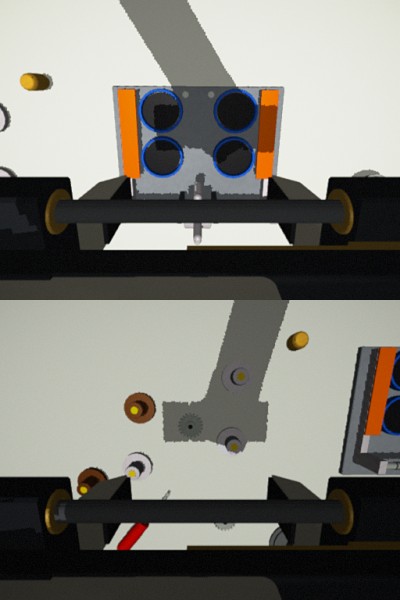

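The wrist views give the stand at (0.549, 0.162) with yaw -0.133 and residuals under 1 mm. The three silver lamps (low saturation) are at (0.439,-0.164), (0.551,-0.185) and (0.576,-0.364). I'll pick the first one.

```bash
cat >> h.py <<'E'
O=np.array([.54902,.16179]); TH=-.1333; YAW=np.pi+TH; Q=down(YAW)
M=np.array([[np.cos(TH),-np.sin(TH)],[np.sin(TH),np.cos(TH)]])
def S(x,y): return O+M@np.array([x,y])
def goto(p,z): manip.move_pose([p[0],p[1],z],Q)
def line(p,z,v=.15): manip.servo_line([p[0],p[1],z],Q,v)
def refine(p,z=.2):
    goto(np.array(p)+[.02,0],z); im,c=snap('wrist')
    L=[l for l in lamps(im,c) if l[1]<60 and np.linalg.norm(l[0]-p)<.06 and l[4]>30]
    return min(L,key=lambda l:np.linalg.norm(l[0]-p))[0] if L else None
def pick(p0):
    effector.open_jaws(); p=refine(p0); print('lamp',p)
    if p is None: return False
    line(p,.08,.25); line(p,.019,.12); effector.close(20); g=manip.current_finger_gap()
    line(p,.2,.25); manip.sleep(.1); g2=manip.current_finger_gap()
    print('gap',g,g2,'Fz',manip.current_force()); return .02<g2<.032
def place(i):
    n=S(*NL[i]); goto(n,.2)
    if not .02<manip.current_finger_gap()<.032: print('lost'); return False
    line(n,.065,.2); f0=manip.current_force(); z=.065
    while z>.0405:
        z-=.003; line(n,max(z,.0405),.06); f=manip.current_force()-f0
        if f[2]>5 or np.hypot(*f[:2])>8: break
    print('placed z',manip.current_tool_pos()[2],'f',f,'gap',manip.current_finger_gap())
    return True
def press(i):
    n=S(*NL[i]); z=.085; line(n,z,.2); effector.close(20); line(n,.070,.1); z=.070; f0=manip.current_force()
    while z>.0585:
        z-=.0015; line(n,z,.03); f=(manip.current_force()-f0)[2]
        if f>16: break
    print('pressed z cmd',z,'tcp',manip.current_tool_pos()[2],'f',f); line(n,.12,.25); effector.open_jaws()
E
python3 - <<'E'
from h import *
if pick([.551,-.1853]): place(2)
print(manip.current_clock()); snap('wrist','p1'); snap('scene','p1s')
a=cv2.imread('pics/p1s.png')[120:240,230:370]; b=cv2.imread('pics/p1.png')
cv2.imwrite('pics/p1c.png',np.hstack([b[:, 60:452],cv2.resize(a,(392,384),interpolation=2)]))
E
```

```text
lamp [ 0.55080087 -0.18498846]
gap 0.025750989413861308 0.02555854289743476 Fz [-0.63951045  0.55867906 -2.06029204]
placed z 0.04052128825501406 f [-1.30726293  0.24409949  1.73980425] gap 0.025198778642949594
11.9917
```

View pics/p1c.png

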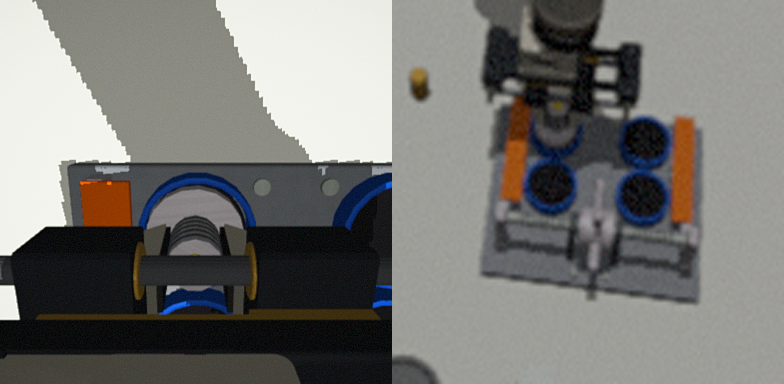

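The lamp sits inside the blue ring at (198,200) in the wrist view, and it is on the seat (+1.7 N). I'll release it, press it down and measure.

```bash
cat >> h.py <<'E'
def check(i,ztop=.06):
    n=S(*NL[i]); goto(n+[.03,0],.26); im,c=snap('wrist')
    hsv=cv2.cvtColor(im,cv2.COLOR_RGB2HSV); y=cv2.inRange(hsv,(18,80,90),(38,255,255))
    for ce,s in blobs(y,20):
        p=ray(c,ce,ztop)[0]
        if np.linalg.norm(p-n)<.05: print('nest',i,'LED off (stand frame, mm)',(M.T@(p-n)*1000).round(1),'area',s[4])
    return im
E
python3 - <<'E'
from h import *
effector.open_jaws(); press(2); im=check(2)
cv2.imwrite('pics/c1.png',im[:,:,::-1]); print(manip.current_clock())
E
```

```text
pressed z cmd 0.057999999999999996 tcp 0.05995294913072978 f 26.045306794990584
nest 2 LED off (stand frame, mm) [ 0.  -1.3] area 100
19.8917
```

View pics/c1.png

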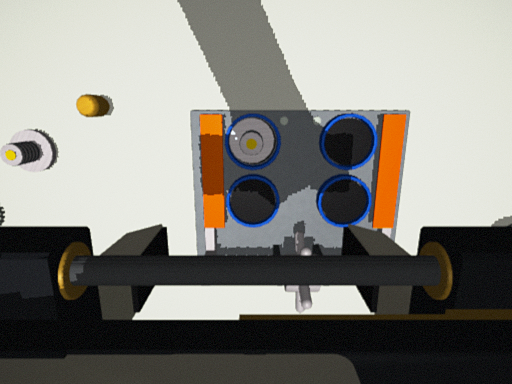

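The lamp at (250,143) is centred in nest2 with its top at 60 mm, so it is fully home. Next lamp.

```bash
python3 - <<'E'
from h import *
def do(p,i):
    if pick(p) and place(i): effector.open_jaws(); press(i); check(i); return True
    print('problem'); return False
if do([.439,-.1641],0): do([.5756,-.3643],3)
print(manip.current_clock()); im=check(2); cv2.imwrite('pics/c2.png',im[:,:,::-1])
snap('top','t2')
E
```

```text
lamp [ 0.43886556 -0.1639607 ]
gap 0.02558836254391545 0.02522334843924056 Fz [ 0.60475966  0.31349739 -1.36154857]
placed z 0.040576225810941696 f [-0.4088905  -0.97366126  2.13611868] gap 0.02559528125514976
pressed z cmd 0.057999999999999996 tcp 0.06001980519286826 f 23.483517765072808
nest 0 LED off (stand frame, mm) [ 0.1 -1.3] area 99
lamp [ 0.57553682 -0.36436326]
gap 0.025499425931277964 0.025255545227458324 Fz [ 0.15825215  0.1770623  -1.51310418]
placed z 0.04056580853518357 f [-0.83719294 -0.75107617  1.55300922] gap 0.025414940655830203
pressed z cmd 0.057999999999999996 tcp 0.06004612441942249 f 21.27712263561935
nest 3 LED off (stand frame, mm) [ 0.  -1.3] area 100
55.2417
nest 2 LED off (stand frame, mm) [-0.1 -1.3] area 101
```

View pics/c2.png

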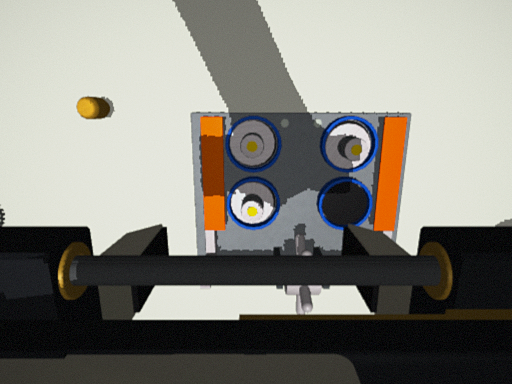

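All three lamps are home, with offsets under 1.5 mm. From the top view the spokes lean about -47°, 25° and 97°, so q0 ≈ 0.44 rad. I'll do the first stroke: closed fingers come down ahead of the near spoke and push along +x at z = 97 mm, then I check.

```bash
cat >> h.py <<'E'
from scipy.optimize import brentq
ZP=.097
def xend(a): # finger x (stand) that leaves the pushed spoke leaning a rad
    return .070+(ZP-.070)*np.tan(a)-.006/np.cos(a)-.0095
def lean(x): return brentq(lambda a:xend(a)-x,-.8,1.1)
def stroke(a,x0=.012,v=.12,fmax=25):
    line(S(x0,0),.140,.3); line(S(x0,0),ZP,.2); f0=manip.current_force(); n=4; m=0
    for x in np.linspace(x0,xend(a),n+1)[1:]:
        line(S(x,0),ZP,v); f=-(M.T@(manip.current_force()-f0)[:2])[0]; m=max(m,f)
        if f>fmax: break
    p=M.T@(manip.current_tool_pos()[:2]-O)
    print('x',p[0],'lean',np.degrees(lean(p[0])),'fpush',f,'max',m); line(S(p[0]-.003,0),ZP,.1); line(S(p[0]-.003,0),.140,.3)
    return lean(p[0])
def look(name):
    goto(S(-.12,0),.22); snap('wrist',name+'w'); snap('scene',name+'s'); snap('top',name+'t')
    a=cv2.imread(f'pics/{name}w.png'); b=cv2.imread(f'pics/{name}s.png')[135:225,250:355]; t=cv2.imread(f'pics/{name}t.png')[155:265,145:260]
    cv2.imwrite(f'pics/{name}.png',np.hstack([cv2.resize(x,(w,300),interpolation=2) for x,w in ((b,390),(t,370))]))
E
python3 - <<'E'
from h import *
effector.close(20); goto(S(.012,0),.16); stroke(np.radians(48)); look('k1'); print(manip.current_clock())
E
```

```text
x 0.07952188158335505 lean 45.63201885767298 fpush 3.525946582120104 max 3.525946582120104
61.1
```

View pics/k1.png

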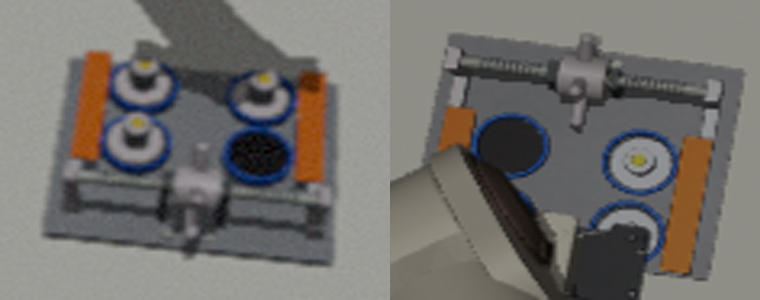

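```bash
python3 - <<'E'
from h import *
ct=viewer.get_calibration('top'); cs=viewer.get_calibration('scene')
for d in range(-100,121,20):
    a=np.radians(d); x=.07+.05*np.sin(a); z=.07+.05*np.cos(a); P=np.r_[S(x,0),z]
    print(d,proj(ct,P)[0].round(1),proj(cs,P)[0].round(1))
def crop_t(u,v): return 145+(u-390)*115/370,155+v*110/300
def crop_s(u,v): return 250+u*105/390,135+v*90/300
print('near/far top',crop_t(578,128),crop_t(590,38),'scene',crop_s(203,148),crop_s(190,250))
# fitted spoke angles: mask of bright metal around plane y=0 above bench, before and after
b=[cv2.imread('pics/top0.png')[155:215,185:225],cv2.imread('pics/k1t.png')[155:215,185:225]]
s=[cv2.imread('pics/scene0.png')[165:225,282:327],cv2.imread('pics/k1s.png')[165:225,282:327]]
cv2.imwrite('pics/kz.png',np.hstack([cv2.resize(i,(195,300),interpolation=2) for i in b+s]))
E
```

```text
-100 [202.5 201.3] [303.  179.7]
-80 [201.9 200.5] [303.5 177. ]
-60 [201.6 197.6] [303.9 175.9]
-40 [201.8 192.8] [304.1 176.6]
-20 [202.3 186.8] [304.  179.1]
0 [203.3 180.3] [303.8 183.1]
20 [204.4 174.3] [303.3 188.2]
40 [205.6 169.4] [302.7 193.6]
60 [206.7 166.4] [302.  198.6]
80 [207.6 165.5] [301.4 202.6]
100 [208.2 166.7] [300.8 205.1]
120 [208.4 169.9] [300.5 205.8]
near/far top (203.43243243243245, 201.93333333333334) (207.16216216216216, 168.93333333333334) scene (304.65384615384613, 179.4) (301.15384615384613, 210.0)
```

View pics/kz.png

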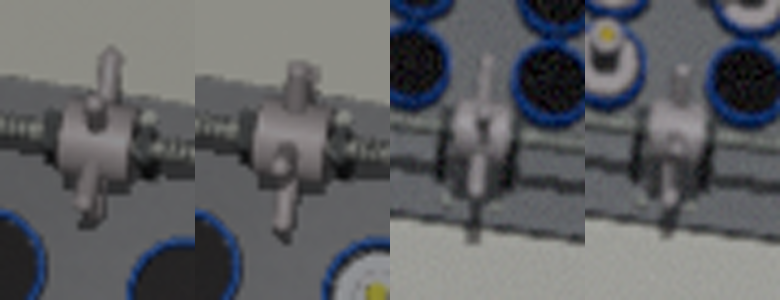

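Before the stroke the spokes leaned about 17° and -55°; now they lean -22° and 50°. So the pushed spoke ended at about 48°, which matches. The hard stop (601.6°) corresponds to a lean of about 26°. I'll make six full strokes, then one fine stroke with force stopping.

```bash
cat >> h.py <<'E'
def fine(a,fmax=14,x0=.012):
    line(S(x0,0),.140,.3); line(S(x0,0),ZP,.2); f0=manip.current_force(); x=x0
    while x<xend(a):
        x+=.002; line(S(x,0),ZP,.05); f=-(M.T@(manip.current_force()-f0)[:2])[0]
        if f>fmax: break
    p=M.T@(manip.current_tool_pos()[:2]-O)
    print('fine x',p[0],'lean',np.degrees(lean(p[0])),'f',f); line(S(p[0]-.004,0),ZP,.1); line(S(p[0]-.004,0),.140,.3)
E
python3 - <<'E'
from h import *
goto(S(.012,0),.16)
for k in range(6): stroke(np.radians(48))
print(manip.current_clock()); fine(np.radians(40)); look('k2'); print(manip.current_clock())
E
```

```text
x 0.07976020248165018 lean 45.924610657228065 fpush 5.056068272477673 max 5.056068272477673
x 0.07980867221265857 lean 45.98377655170317 fpush 4.993070291922651 max 4.993070291922651
x 0.07989881369547575 lean 46.09350449916016 fpush 4.041850812082495 max 4.041850812082495
x 0.07984886425401726 lean 46.03275082573018 fpush 5.05938798408381 max 5.05938798408381
x 0.07984811290656334 lean 46.031836028529256 fpush 4.934685656664235 max 4.934685656664235
x 0.07987481998924419 lean 46.06433608592476 fpush 3.813243659341321 max 3.813243659341321
76.2667
fine x 0.07375992390670294 lean 37.66176973599698 f 6.523980512862572
86.525
```

View pics/k2.png

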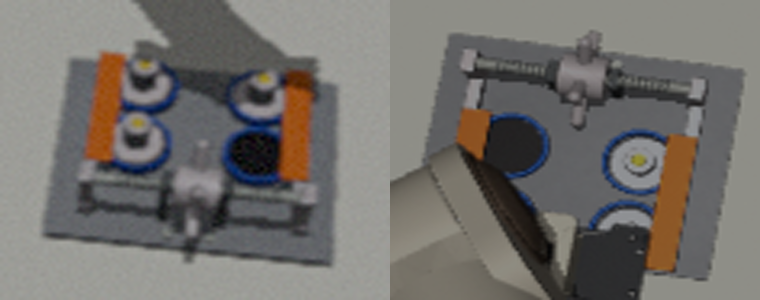

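The claws are well in, with the lips over the rings, but the stop has not been reached, so q ≈ 9.5. One more fine push until the hard stop.

```bash
python3 - <<'E'
from h import *
goto(S(.012,0),.16); fine(np.radians(46)); look('k3')
goto(S(-.06,0),.27); im,c=snap('wrist','k3w2')
# orange lip inner edges vs nest axes (stand frame, z=35 mm)
hsv=cv2.cvtColor(im,cv2.COLOR_RGB2HSV); m=cv2.inRange(hsv,(5,150,80),(17,255,255))
for ce,s in blobs(m,300):
    ys,xs=np.nonzero(m); k=(xs>=s[0])&(xs<s[0]+s[2])&(ys>=s[1])&(ys<s[1]+s[3])
    P=(ray(c,np.c_[xs[k],ys[k]],.035)-O)@M; print('lip y range',np.percentile(P[:,1],[1,99]),'x',np.percentile(P[:,0],[1,99]))
print(manip.current_clock())
E
```

```text
fine x 0.06869365374795733 lean 29.158871127990018 f 15.27680167743135
lip y range [0.07710832 0.10235496] x [-0.10948994  0.01933572]
lip y range [-0.10228331 -0.07676235] x [-0.11003562  0.01890097]
97.5
```

View pics/k3w2.png

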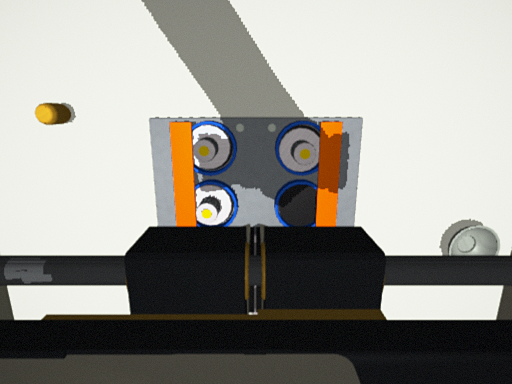

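The lip edges are at ±77 mm, 19 mm from the nest axes, so the claws are fully in and the knob is at its stop. The lamps at (204,152), (304,155) and (207,213) sit home under the lips, and the arm is clear.

```bash
python3 - <<'E'
from h import *
goto(S(-.1,0),.30); manip.sleep(.5); print(manip.hand_in())
E
```

```text
the job is handed in; nothing more can be done
None
```

I found three silver lamps on the bench (no fourth); all three are pressed fully home in nests 0, 2 and 3, the knob is turned to its hard stop with both claws fully in, and the job is handed in at about 98 s of the 208 s limit (no verdict returned).

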